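# Point out two ingredients for the dispensing check, then log it

## Robot

A 6-joint arm with a two-finger parallel gripper is mounted at the origin on the work surface. World frame = base frame: x ahead of the robot, y to its left, z up, the work surface at z = 0. Lengths are in m, angles in rad, forces in N, time in s.
With the tool pointing down it reaches from about 0.375 to 0.9 m from the base axis. Payload 3.1 kg.
Tool frame: the origin (TCP) lies between the finger pads, 19 mm behind the fingertips; this is the grasp point; z points along the fingers, y is the line along which they close (so a half turn about z gives the same grasp; the last joint's range is limited). The gripper opens to 85 mm and grips with 20 to 120 N. Pads are 22 mm wide; open, the fingers measure 114 mm over their backs; the gripper's body (76 mm by 85 mm) begins 54 mm behind the grasp point. The pads swing forward as they close: fully open they stand 13 mm farther back than shut.
Start: joints at [-1.526, 0.527, 1.433, -0, 1.181, -0.178], TCP at [0.139, -0.609, 0.25] pointing down, gripper open.
Joint ranges: [-3.08, 3.08], [-0.75, 2.2], [0.22, 2.44], [-1.43, 4.57], [0, 2.65], [-2.85, 2.85]. Speed limits (rad/s): [2.79, 2.79, 3.14, 3.14, 3.14, 3.14].

## Interface

Orientations are given as a unit quaternion [x, y, z, w].
In Python, from station import manip, vision gives the robot as it stands.
- The arm moves only by the tool drive_tool, never from a script. Its argument "deltas" is a list that holds one entry, the list of rows, each a list of 4 numbers: the shift along the tool's x, y, z in mm, then the turn about the tool's z in rad. A call has 1 to 5 rows; each row is the pose to reach, as a shift and turn from the pose commanded when the call began, along the tool's axes at that moment; what a row does not reach only later rows make up. A row lasts 1/12 s, in which the tool goes at most 41.7 mm and 7.16 degrees, less where a joint would pass 70% of its speed; a pose out of reach is approached as far as the arm can. A call with a gripper value outside its range is refused whole. "jaw" is the finger opening in mm, from 0 to 85.4, set as the call begins (left out, the last holds). The fingers move at their own pace and stop on an object; "force" is the grip in N (left out, the last holds). Time passes only in rows, so rows that repeat a pose let the fingers close. It gives the time, the measured TCP pose, the force, the opening and the grip force at its end, in the units of the state.
- manip.sense(): the state, without advancing time (a new reading comes with each control period).
- vision.snapshot(name): name is "side" or "top"; returns the picture (384x512x3 uint8, red, green, blue); there is no depth.
- vision.camera_model(name): a dict with "camera_matrix" (3x3 intrinsics, pixels), "D" ([k1, k2, p1, p2, k3] as OpenCV has them; the pictures are not rectified), "rvec" (rotation vector, rad) and "tvec" (3), from world to camera coordinates, as OpenCV has them. Camera axes: x right, y down, z forward; pixel columns grow to the right and rows downward; lengths in m; the calibration is good to about 2 mm. A picture is of the moment at which its call begins. camera_model takes no time and is no camera call.
- manip.sign_off(): hands the job in; it is judged then, once.
The state is a dict: "t": time; "q": joint angles; "qd": joint speeds; "tau": joint torques, N m; "tcp_pos": TCP position; "tool_rot": TCP orientation; "force": force on the tool from outside, world axes, zero at the start; "ft_torque": the same for the moment, N m; "finger_gap": opening from 0.0 (shut) to 1.0 (fully open); "gripper_force": force on a finger pad.
Only numpy, scipy, OpenCV 4.12 (cv2) and the standard library are available. Lean on these libraries where they do the work, as an engineer would, in place of code of your own. Each camera call takes 0.05 s, during which the arm holds its last target. There are 200 camera calls.

## Task

Show the overhead check camera which two ingredients the recipe takes: point down at the largest wide-mouth amber jar with the fingertips just above the middle of its cap (a few centimetres at most, never touching) and stay there for two seconds, then do the same at the smallest amber bottle. Then press the round key on the recording terminal all the way down with the fingertips, let it come up again and withdraw. Touch none of the amber containers, do not bring the fingertips close over the three others, and leave everything else where it stands.

Things in the scene. Friction and masses are not known exactly. Their poses are not given: they have to be found in the camera images.
- large_jar: the large wide-mouth jar, the broadest of the five amber containers: amber glass with a blank white paper band and a black screw cap, 84 mm across the body, 110 mm tall, cap 78 mm across, about 400 g. Origin at the centre of its underside, z up. Loose; must not be touched.
- large_jar_cap (a point): centre of the top face of the large jar's cap, 110 mm above the table
- small_bottle: the smallest bottle, the shortest of the five amber containers: amber glass with a blank white paper band and a black screw cap, 38 mm across the body, 68 mm tall, cap 27 mm across, about 90 g. Origin at the centre of its underside, z up. Loose; must not be touched.
- small_bottle_cap (a point): centre of the top face of the small bottle's cap, 68 mm above the table
- medium_jar: a wide-mouth jar of the same form as the large one but smaller (a decoy): amber glass with a blank white paper band and a black screw cap, 60 mm across the body, 85 mm tall, cap 56 mm across, about 200 g. Origin at the centre of its underside, z up. Loose; must not be touched.
- medium_jar_cap (a point): centre of the top of the medium jar's cap, 85 mm above the table
- tall_bottle: the tall narrow-necked bottle (a decoy): amber glass with a blank white paper band and a black screw cap, 68 mm across the body, 158 mm tall, cap 34 mm across, about 400 g. Origin at the centre of its underside, z up. Loose; must not be touched.
- tall_bottle_cap (a point): centre of the top of the tall bottle's cap, 158 mm above the table
- medium_bottle: a narrow-necked bottle of the same form as the small one but larger (a decoy): amber glass with a blank white paper band and a black screw cap, 52 mm across the body, 110 mm tall, cap 30 mm across, about 180 g. Origin at the centre of its underside, z up. Loose; must not be touched.
- medium_bottle_cap (a point): centre of the top of the medium bottle's cap, 110 mm above the table
- terminal: the recording terminal, a fixed low white desk unit 150 x 110 x 40 mm with a dark display on its far half and one large round grey key on its near half; to the left or to the right of the amber containers. Origin at the centre of its underside, x from key to display
- key_top (a point): centre of the key's top face (40 mm across), 62 mm above the table when up, on the terminal 35 mm nearer its near edge than its origin (x = -35 mm in its frame); moves down with the key
- key (a joint): travel of the key in m: 0 up, 0.006 fully down. Vertical, spring-returned; fully down takes about 5 N
- mortar: white ceramic mortar, 120 mm across and 60 mm high, pestle (fast to it) leaning out to about 100 mm; across the containers from the terminal. Loose bystander, origin under its centre
- spoon: small steel weighing spoon, 120 mm long, lying flat at the right of the containers. Loose bystander, handle to its own -x
- dose_cup: white plastic dosing cup, 36 mm across and 32 mm high, at the left of the containers. Loose bystander, origin under its centre
Not all that is in view belongs to the job. Leave any purple look-alike of the tall_bottle alone.

How it is judged:
By the outcome, as a careful person would: the job done as asked, in the order asked, and still so for the second after the job is handed in, with the robot touching nothing.
It also fails if it takes over 54 s, if anything falls off the work surface, if the arm or the gripper's body presses on something with over 40 N, if the wrist force passes 120 N, or if a joint passes its speed limit or range.

## Working session

There is one attempt and no reset: what is moved stays moved. The work goes in short steps, Python scripts to look and compute and a tool call to move; the robot and the scene stay as the last step left them, time stands still between calls to the robot, and variables do not carry over. Pictures are saved under pics/ and viewed, at most 10 in all, crops included, and the job is handed in when it is done.

Besides the shell and the picture viewer there is one more tool, called after "Request:" as a command line: name --argument value ..., lists and objects as JSON in quotes. drive_tool: Moves the arm, as the interface text tells. Its arguments: {"type":"object","properties":{"deltas":{"type":"array"},"jaw":{"type":"number"},"force":{"type":"number"}},"required":["deltas"]}

```bash
mkdir -p pics; python3 - <<'E'
from station import manip, vision
import cv2
for n in("top","side"):
    im=vision.snapshot(n)[:,:,::-1]
    cv2.imwrite(f"pics/{n}0.png",im)
    m=vision.camera_model(n); print(n,m)
    cv2.imwrite(f"pics/{n}0b.png",cv2.resize(im,(800,600),interpolation=cv2.INTER_CUBIC))
s=manip.sense();print(s)
E
```

```text
top {'camera_matrix': array([[414.50417455,   0.        , 249.64941997],
       [  0.        , 414.50417455, 192.5190283 ],
       [  0.        ,   0.        ,   1.        ]]), 'D': array([-0.13483334,  0.        ,  0.        ,  0.        ,  0.        ]), 'rvec': array([ 2.16542631, -2.22597184,  0.04467291]), 'tvec': array([0.01483204, 0.50423725, 1.26177003])}
side {'camera_matrix': array([[481.46827736,   0.        , 266.71675269],
       [  0.        , 481.46827736, 192.16849657],
       [  0.        ,   0.        ,   1.        ]]), 'D': array([-0.11010386,  0.        ,  0.        ,  0.        ,  0.        ]), 'rvec': array([ 1.00165859, -2.4795618 ,  1.01870509]), 'tvec': array([0.36945818, 0.30487039, 0.92825161])}
{'t': 0.1, 'q': array([-1.52552375e+00,  5.28372844e-01,  1.43375151e+00, -7.28613511e-06,
        1.18139196e+00, -1.78506007e-01]), 'qd': array([-0.00012446, -0.00136069, -0.0025839 ,  0.00074703, -0.00107048,
        0.00215721]), 'tau': array([-2.26487346e-04, -4.43305349e+01, -1.78586769e+01, -2.68339154e-04,
        3.86142929e-03, -1.02073128e-05]), 'tcp_pos': array([ 0.13869318, -0.60880906,  0.24913886]), 'tool_rot': array([ 9.93746306e-01,  1.11657305e-01,  6.06651337e-05, -9.59922169e-04]), 'force': array([-0.63031305,  0.09895473,  0.11639964]), 'ft_torque': array([2.56320939e-05, 2.98917647e-02, 2.10583030e-02]), 'gripper_force': 0.0, 'finger_gap': 0.9990964145733512}
```

View pics/top0b.png

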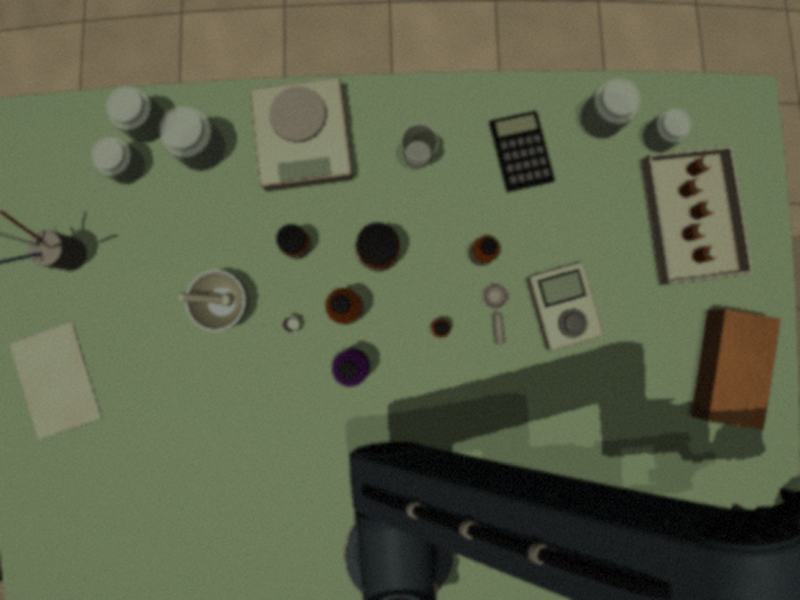

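View pics/side0b.png

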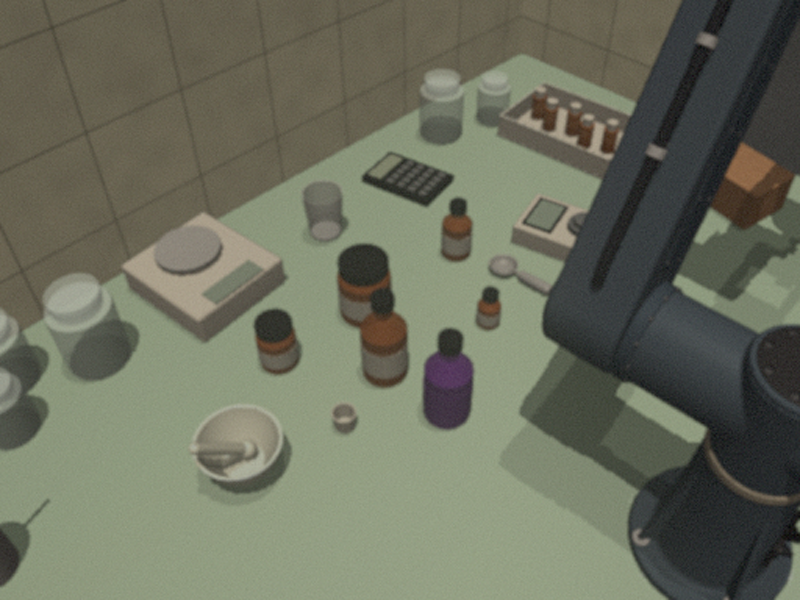

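Top view (800x600 picture). The amber containers are:
- large jar, cap (377,245)
- medium jar (293,238)
- tall bottle (342,303)
- medium bottle (487,247)
- small bottle (441,327)

Possible look-alikes are the purple bottle (350,367), the rack vials (~700,210) and the calculator (522,150), which could be mistaken for the terminal. The terminal's key is at (573,322). In the side view, the large jar's cap is at (363,262), the small bottle's cap at (490,293) and the key at (582,223). I'll check these in one close crop.

```bash
python3 - <<'E'
import cv2,numpy as np
T=cv2.imread("pics/top0.png");S=cv2.imread("pics/side0.png")
def tile(im,u,v,h=24):
    # u,v native centre; 48x54px -> x5.5
    c=im[v-h:v+h,u-h:u+h]; c=cv2.resize(c,(264,264),interpolation=cv2.INTER_CUBIC)
    c=cv2.convertScaleAbs(c,alpha=1.8,beta=10)
    for k in range(0,48,8): 
        p=int(k*5.5); cv2.line(c,(p,0),(p,5),(0,255,255),1); cv2.line(c,(0,p),(5,p),(0,255,255),1)
    return c
tc=[(241,157),(282,209),(367,206)]; sc=[(232,170),(313,190),(372,143)]
o=np.vstack([np.hstack([tile(T,*p) for p in tc]),np.hstack([tile(S,*p) for p in sc])])
cv2.imwrite("pics/crops.png",o)
E
```

```text
(no output)
```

View pics/crops.png

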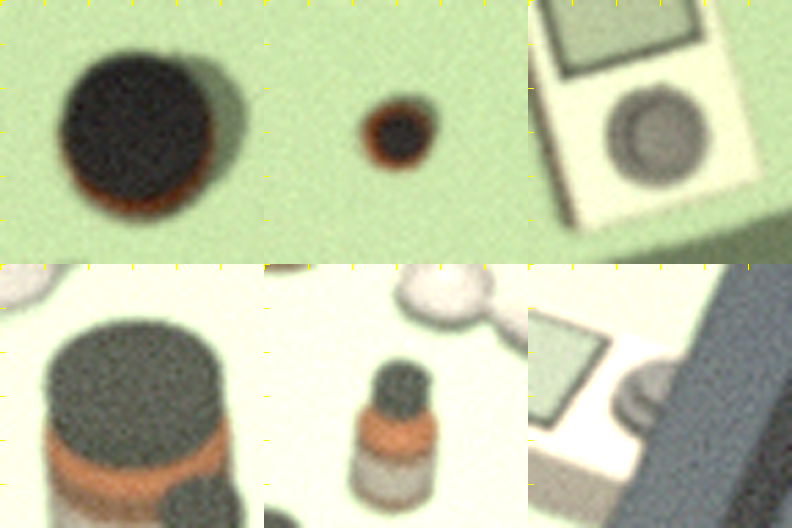

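The crops confirm the choices. Large jar cap top is at native px (241.7,156.1), side (232.4,167.1). Small cap is at (282.7,209), side (314.1,187.1). The key top's inner disc is at (368.5,206.5), partly hidden by the arm in the side view.

```bash
cat > h.py <<'E'
import cv2,numpy as np
from station import manip, vision
M={n:vision.camera_model(n) for n in("top","side")}
def und(n,p):
    m=M[n];return cv2.undistortPoints(np.array([[p]],float),m["camera_matrix"],m["D"]).reshape(2)
def P(n): 
    m=M[n];return np.c_[cv2.Rodrigues(m["rvec"])[0],m["tvec"]]
def tri(a,b):
    X=cv2.triangulatePoints(P("top"),P("side"),und("top",a),und("side",b)).ravel();return X[:3]/X[3]
def plane(n,p,z):
    p_=P(n);R=p_[:,:3];c=-R.T@p_[:,3];d=R.T@np.r_[und(n,p),1];return c+d*(z-c[2])/d[2]
def proj(n,X):
    m=M[n];return cv2.projectPoints(np.array([X],float),m["rvec"],m["tvec"],m["camera_matrix"],m["D"])[0].reshape(-1,2)
def togo(x,y,z):
    "tool-frame mm from the measured pose to a TCP position"
    from scipy.spatial.transform import Rotation as R
    s=manip.sense();return (R.from_quat(s["tool_rot"]).inv().apply(np.array([x,y,z])-s["tcp_pos"])*1000).round(1)
E
python3 - <<'E'
from h import *
np.set_printoptions(precision=4,suppress=True)
for n,a,b,z in(("big",(241.7,156.1),(232.4,167.1),.11),("small",(282.7,209),(314.1,187.1),.068),("key",(368.5,206.5),None,.062)):
    X=plane("top",a,z);print(n,"plane",X,"side proj",proj("side",X),"tri",tri(a,b) if b else "")
for n,a,z in(("medjar",(187.5,152.5),.085),("tall",(219,193.5),.158),("medb",(311.7,158),.11),("purple",(224,236),.158),("coll",(366.6,206.5),.042)):print(n,plane("top",a,z))
from scipy.spatial.transform import Rotation as R
print(R.from_quat(manip.sense()["tool_rot"]).as_matrix())
E
```

```text
big plane [0.6044 0.0203 0.11  ] side proj [[232.838  165.8323]] tri [0.6053 0.0206 0.1056]
small plane [ 0.4508 -0.0949  0.068 ] side proj [[313.1217 185.8165]] tri [ 0.4499 -0.0959  0.0637]
key plane [ 0.4507 -0.3516  0.062 ] side proj [[374.4367 139.1135]] tri 
medjar [0.6232 0.179  0.085 ]
tall [0.4974 0.0837 0.158 ]
medb [ 0.5936 -0.1792  0.11  ]
purple [0.3817 0.0731 0.158 ]
coll [ 0.451  -0.3514  0.042 ]
[[ 0.9751  0.2219 -0.0001]
 [ 0.2219 -0.9751  0.0019]
 [ 0.0003 -0.0019 -1.    ]]
```

Heights and positions agree: triangulated z is 0.106 and 0.064 against 0.110 and 0.068, and the key and its collar coincide. I'll shut the fingers and move at the present height to above the large jar.

Request:
drive_tool --deltas '[[[15,-13,0,0],[45,-38,0,0],[75,-64,0,0],[104,-89,0,0],[134,-115,0,0]]]' --jaw 0

```text
t: 0.52
tcp_pos: [0.2443, -0.4659, 0.2495]
tool_rot: [0.994, 0.111, -0.0, -0.0]
force: [0.7, -0.8, -0.0]
finger_gap: 0.3
gripper_force: 0.0
```

Request:
drive_tool --deltas '[[[30,-26,0,0],[59,-51,0,0],[89,-77,0,0],[119,-102,0,0],[149,-128,0,0]]]'

```text
t: 0.93
tcp_pos: [0.3614, -0.3079, 0.2499]
tool_rot: [0.994, 0.111, -0.0, -0.0]
force: [0.7, -0.1, 0.6]
finger_gap: 0.001
gripper_force: 0.0
```

Request:
drive_tool --deltas '[[[30,-26,0,0],[59,-51,0,0],[89,-77,0,0],[119,-102,0,0],[149,-128,0,0]]]'

```text
t: 1.35
tcp_pos: [0.4783, -0.1499, 0.2498]
tool_rot: [0.994, 0.112, -0.0, -0.0]
force: [0.2, -0.7, 0.1]
finger_gap: 0.001
gripper_force: 0.0
```

Request:
drive_tool --deltas '[[[30,-26,0,0],[59,-51,0,0],[89,-77,0,0],[119,-102,0,0],[149,-128,0,0]]]'

```text
t: 1.77
tcp_pos: [0.5951, 0.008, 0.2496]
tool_rot: [0.994, 0.112, -0.0, -0.0]
force: [0.8, -0.3, -0.2]
finger_gap: -0.003
gripper_force: 0.0
```

```bash
python3 - <<'E'
from h import *
s=manip.sense();print(s["t"],s["tcp_pos"],s["q"],s["finger_gap"],togo(.6046,.0204,.147))
im=vision.snapshot("side")[:,:,::-1]
cv2.imwrite("pics/s1.png",cv2.resize(im,(800,600),interpolation=cv2.INTER_CUBIC))
E
```

```text
1.7667 [0.59511251 0.0079746  0.24962895] [-1.74104689e-01  4.87829123e-01  1.50966890e+00 -2.24134369e-04
  1.14489605e+00  1.17273662e+00] -0.0030425435259412766 [ 12.1 -10.  102.6]
```

View pics/s1.png

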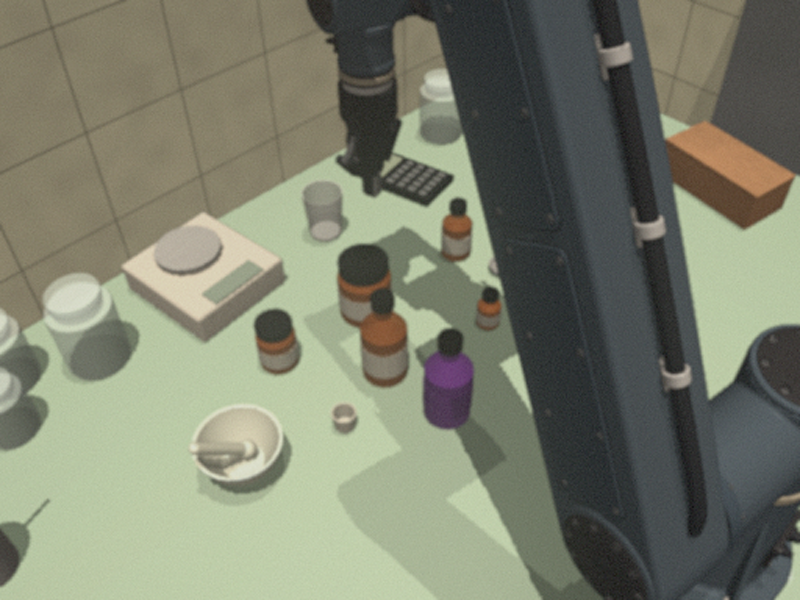

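The side view shows the shut fingertips (372,185) above the large jar's cap (363,262), with nothing disturbed. Descending, then holding.

Request:
drive_tool --deltas '[[[12,-10,10,0],[12,-10,40,0],[12,-10,70,0],[12,-10,92,0],[12,-10,102,0]]]'

```text
t: 2.23
tcp_pos: [0.601, 0.0185, 0.1438]
tool_rot: [0.994, 0.111, -0.004, -0.001]
force: [-0.6, -0.2, -0.0]
finger_gap: -0.001
gripper_force: 0.0
```

Request:
drive_tool --deltas '[[[0,0,0,0],[0,0,0,0],[0,0,0,0],[0,0,0,0],[0,0,0,0]]]'

```text
t: 2.65
tcp_pos: [0.6049, 0.0183, 0.1496]
tool_rot: [0.994, 0.112, 0.001, 0.0]
force: [0.2, 0.7, 0.0]
finger_gap: 0.001
gripper_force: 0.0
```

```bash
python3 - <<'E'
from h import *
s=manip.sense();print(s["t"],s["tcp_pos"],togo(.6046,.0204,.147))
a=vision.snapshot("side")[:,:,::-1];b=vision.snapshot("top")[:,:,::-1]
t=np.array(s["tcp_pos"])-[0,0,.019];print(proj("side",t),proj("top",t))
f=lambda im,u,v:cv2.resize(im[v-40:v+40,u-40:u+40],(400,400),interpolation=cv2.INTER_CUBIC)
cv2.imwrite("pics/c2.png",cv2.convertScaleAbs(np.hstack([f(a,232,160),f(b,242,156)]),alpha=1.8,beta=10))
E
```

```text
2.65 [0.6049104  0.01825923 0.14957565] [ 0.2 -2.2  2.6]
[[232.92959146 158.76106274]] [[242.23726954 154.92021272]]
```

View pics/c2.png

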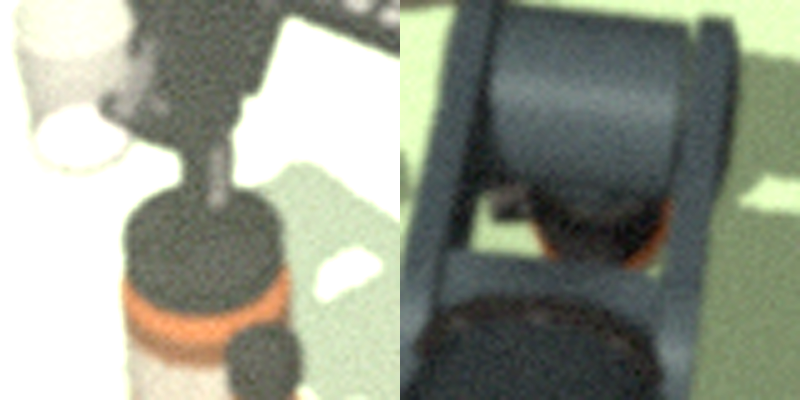

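The fingertips are about 20 mm above the cap's middle (side crop tip ~(215,205), cap centre ~(205,240)), with no contact. I'll hold for over 2 s.

Request:
drive_tool --deltas '[[[0,-2,0,0],[0,-2,0,0],[0,-2,0,0],[0,-2,0,0],[0,-2,0,0]]]'

```text
t: 3.17
tcp_pos: [0.6035, 0.0205, 0.148]
tool_rot: [0.994, 0.112, -0.0, -0.0]
force: [0.1, -0.3, 0.4]
finger_gap: 0.001
gripper_force: 0.0
```

Request:
drive_tool --deltas '[[[0,0,0,0],[0,0,0,0],[0,0,0,0],[0,0,0,0],[0,0,0,0]]]'

```text
t: 3.58
tcp_pos: [0.6035, 0.0205, 0.148]
tool_rot: [0.994, 0.112, -0.0, -0.0]
force: [-0.4, 0.4, -0.8]
finger_gap: 0.001
gripper_force: 0.0
```

Request:
drive_tool --deltas '[[[0,0,0,0],[0,0,0,0],[0,0,0,0],[0,0,0,0],[0,0,0,0]]]'

```text
t: 4.0
tcp_pos: [0.6035, 0.0205, 0.148]
tool_rot: [0.994, 0.112, -0.0, -0.0]
force: [0.1, -0.2, 1.3]
finger_gap: -0.001
gripper_force: 0.0
```

Request:
drive_tool --deltas '[[[0,0,0,0],[0,0,0,0],[0,0,0,0],[0,0,0,0],[0,0,0,0]]]'

```text
t: 4.42
tcp_pos: [0.6036, 0.0205, 0.148]
tool_rot: [0.994, 0.112, 0.0, 0.0]
force: [-0.4, 0.4, -0.2]
finger_gap: 0.003
gripper_force: 0.0
```

Request:
drive_tool --deltas '[[[0,0,0,0],[0,0,0,0],[0,0,0,0],[0,0,0,0],[0,0,0,0]]]'

```text
t: 4.83
tcp_pos: [0.6035, 0.0205, 0.148]
tool_rot: [0.994, 0.112, -0.0, -0.0]
force: [-0.4, 0.2, 0.0]
finger_gap: 0.003
gripper_force: 0.0
```

Request:
drive_tool --deltas '[[[0,0,0,0],[0,0,0,0],[0,0,0,0],[0,0,0,0],[0,0,0,0]]]'

```text
t: 5.25
tcp_pos: [0.6035, 0.0204, 0.148]
tool_rot: [0.994, 0.112, -0.0, -0.0]
force: [0.0, 0.6, 0.9]
finger_gap: 0.003
gripper_force: 0.0
```

Request:
drive_tool --deltas '[[[0,0,0,0],[0,0,0,0],[0,0,0,0],[0,0,0,0],[0,0,0,0]]]'

```text
t: 5.67
tcp_pos: [0.6035, 0.0205, 0.148]
tool_rot: [0.994, 0.112, -0.0, -0.0]
force: [-0.2, -0.2, -0.4]
finger_gap: 0.0
gripper_force: 0.0
```

Request:
drive_tool --deltas '[[[0,0,-15,0],[0,0,-45,0],[0,0,-75,0],[0,0,-95,0],[0,0,-100,0]]]'

```text
t: 6.08
tcp_pos: [0.6058, 0.0202, 0.2522]
tool_rot: [0.994, 0.112, 0.004, 0.001]
force: [-0.6, -0.0, 0.8]
finger_gap: 0.003
gripper_force: 0.0
```

```bash
python3 - <<'E'
from h import *
s=manip.sense();print(s["t"],s["tcp_pos"],togo(.4504,-.0953,.105))
E
```

```text
6.0833 [0.60578412 0.02022366 0.25221833] [-178.3   77.7  146.1]
```

Request:
drive_tool --deltas '[[[-15,7,0,0],[-50,23,0,0],[-85,38,0,0],[-120,54,0,0],[-155,70,0,0]]]'

```text
t: 6.5
tcp_pos: [0.4659, -0.0824, 0.2471]
tool_rot: [0.994, 0.112, -0.001, -0.0]
force: [0.4, 0.1, 0.9]
finger_gap: -0.003
gripper_force: 0.0
```

Request:
drive_tool --deltas '[[[-18,8,5,0],[-20,9,25,0],[-20,9,55,0],[-20,9,85,0],[-20,9,110,0]]]'

```text
t: 6.92
tcp_pos: [0.4494, -0.0953, 0.1362]
tool_rot: [0.994, 0.111, -0.001, -0.0]
force: [-0.5, -0.2, -0.3]
finger_gap: 0.0
gripper_force: 0.0
```

Request:
drive_tool --deltas '[[[0,0,18,0],[0,0,27,0],[0,0,33,0],[0,0,33,0],[0,0,33,0]]]'

```text
t: 7.33
tcp_pos: [0.4507, -0.0955, 0.1052]
tool_rot: [0.994, 0.112, 0.0, 0.0]
force: [0.4, 0.6, 0.5]
finger_gap: -0.004
gripper_force: 0.0
```

Request:
drive_tool --deltas '[[[0,0,0,0],[0,0,0,0],[0,0,0,0]]]'

```text
t: 7.58
tcp_pos: [0.451, -0.0956, 0.1059]
tool_rot: [0.994, 0.112, 0.001, 0.001]
force: [0.4, 0.9, 0.5]
finger_gap: 0.001
gripper_force: 0.0
```

```bash
python3 - <<'E'
from h import *
s=manip.sense();print(s["t"],s["tcp_pos"],togo(.4504,-.0953,.105))
a=vision.snapshot("side")[:,:,::-1];b=vision.snapshot("top")[:,:,::-1]
f=lambda im,u,v:cv2.resize(im[v-40:v+40,u-40:u+40],(400,400),interpolation=cv2.INTER_CUBIC)
cv2.imwrite("pics/c3.png",cv2.convertScaleAbs(np.hstack([f(a,313,180),f(b,282,209)]),alpha=1.8,beta=10))
E
```

```text
7.5833 [ 0.45098491 -0.09557477  0.10588968] [-0.5 -0.4  0.9]
```

View pics/c3.png

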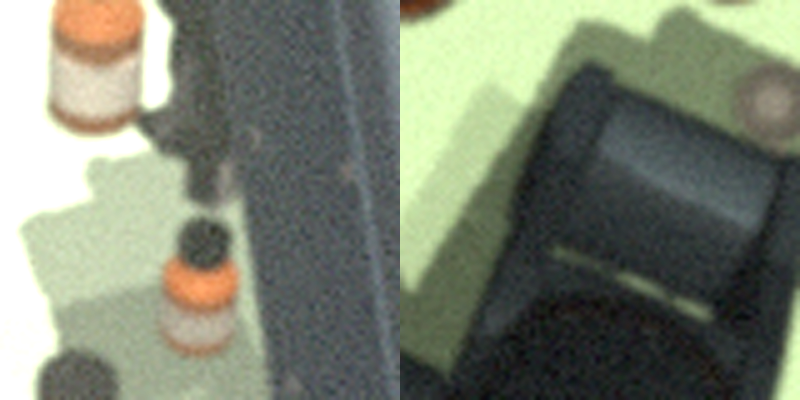

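The tip (208,205 in the side crop) is right above the small bottle's cap (205,235), about 19 mm clear. I'll hold, then rise and move toward the terminal.

Request:
drive_tool --deltas '[[[0,0,0,0],[0,0,0,0],[0,0,0,0],[0,0,0,0],[0,0,0,0]]]'

```text
t: 8.1
tcp_pos: [0.4504, -0.0954, 0.105]
tool_rot: [0.994, 0.112, -0.0, -0.0]
force: [-0.8, -0.1, 0.1]
finger_gap: -0.0
gripper_force: 0.0
```

Request:
drive_tool --deltas '[[[0,0,0,0],[0,0,0,0],[0,0,0,0],[0,0,0,0],[0,0,0,0]]]'

```text
t: 8.52
tcp_pos: [0.4504, -0.0954, 0.105]
tool_rot: [0.994, 0.112, -0.0, -0.0]
force: [-0.4, 0.1, -0.3]
finger_gap: -0.003
gripper_force: 0.0
```

Request:
drive_tool --deltas '[[[0,0,0,0],[0,0,0,0],[0,0,0,0],[0,0,0,0],[0,0,0,0]]]'

```text
t: 8.93
tcp_pos: [0.4504, -0.0954, 0.105]
tool_rot: [0.994, 0.112, 0.0, 0.0]
force: [1.0, 0.5, 0.6]
finger_gap: 0.001
gripper_force: 0.0
```

Request:
drive_tool --deltas '[[[0,0,0,0],[0,0,0,0],[0,0,0,0],[0,0,0,0],[0,0,0,0]]]'

```text
t: 9.35
tcp_pos: [0.4504, -0.0954, 0.105]
tool_rot: [0.994, 0.112, -0.0, 0.0]
force: [-0.2, 0.3, 0.1]
finger_gap: 0.0
gripper_force: 0.0
```

Request:
drive_tool --deltas '[[[0,0,0,0],[0,0,0,0],[0,0,0,0],[0,0,0,0],[0,0,0,0]]]'

```text
t: 9.77
tcp_pos: [0.4504, -0.0954, 0.105]
tool_rot: [0.994, 0.112, -0.0, -0.0]
force: [-0.1, 0.4, 0.8]
finger_gap: -0.001
gripper_force: 0.0
```

Request:
drive_tool --deltas '[[[0,0,0,0],[0,0,0,0],[0,0,0,0],[0,0,0,0],[0,0,0,0]]]'

```text
t: 10.18
tcp_pos: [0.4504, -0.0954, 0.105]
tool_rot: [0.994, 0.112, -0.0, -0.0]
force: [-0.1, -0.3, 1.1]
finger_gap: -0.001
gripper_force: 0.0
```

Request:
drive_tool --deltas '[[[0,0,-15,0],[0,0,-45,0],[0,0,-75,0],[0,0,-95,0],[0,0,-100,0]]]'

```text
t: 10.6
tcp_pos: [0.4521, -0.0961, 0.2081]
tool_rot: [0.994, 0.112, 0.003, 0.002]
force: [0.8, -0.2, -0.6]
finger_gap: 0.002
gripper_force: 0.0
```

Request:
drive_tool --deltas '[[[-3,14,0,0],[-10,45,0,0],[-18,80,0,0],[-26,115,0,0],[-34,150,0,0]]]'

```text
t: 11.02
tcp_pos: [0.45, -0.2502, 0.2042]
tool_rot: [0.994, 0.112, -0.0, -0.001]
force: [-0.1, -0.2, 0.1]
finger_gap: 0.002
gripper_force: 0.0
```

Request:
drive_tool --deltas '[[[-8,35,0,0],[-15,65,0,0],[-20,88,0,0],[-23,100,0,0],[-23,100,0,0]]]'

```text
t: 11.43
tcp_pos: [0.4501, -0.3543, 0.2041]
tool_rot: [0.994, 0.11, -0.0, 0.0]
force: [-0.5, 0.7, 0.1]
finger_gap: -0.005
gripper_force: 0.0
```

Request:
drive_tool --deltas '[[[0,0,0,0],[0,0,0,0],[0,0,0,0],[0,0,0,0]]]'

```text
t: 11.77
tcp_pos: [0.4504, -0.35, 0.205]
tool_rot: [0.994, 0.113, -0.0, -0.0]
force: [0.7, 0.0, 0.8]
finger_gap: 0.001
gripper_force: 0.0
```

```bash
python3 - <<'E'
from h import *
s=manip.sense();print(s["t"],s["tcp_pos"],s["force"],togo(.4508,-.3515,.091))
a=vision.snapshot("side")[:,:,::-1]
print(proj("side",(.4508,-.3515,.062)),proj("side",np.array(s["tcp_pos"])-[0,0,.019]))
cv2.imwrite("pics/s4.png",cv2.convertScaleAbs(cv2.resize(a,(800,600),interpolation=cv2.INTER_CUBIC),alpha=1.5))
E
```

```text
11.7667 [ 0.45038613 -0.3500373   0.2050153 ] [0.6601789  0.02116443 0.79013317] [1.00e-01 1.60e+00 1.14e+02]
[[374.39848922 139.11681258]] [[382.01833222 100.93376583]]
```

View pics/s4.png

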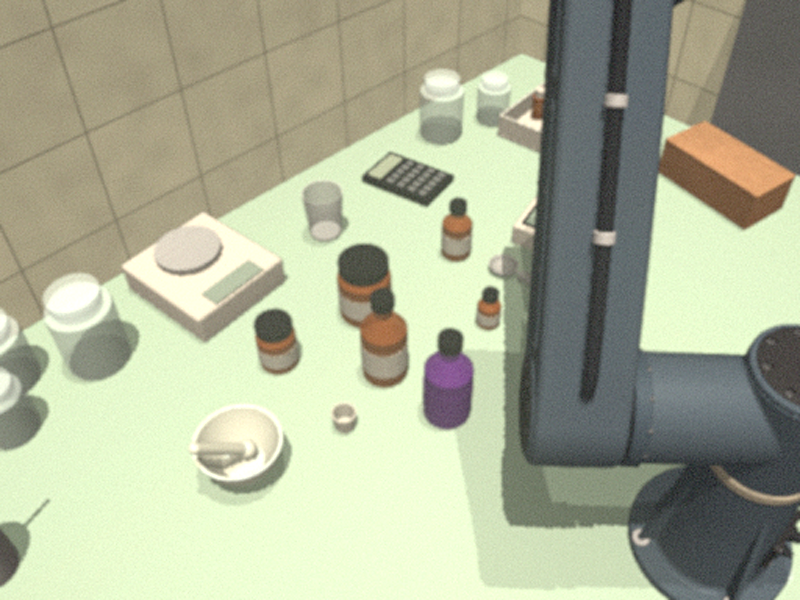

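All containers stand where they were, and the arm hides the key. The two-feature top fix (key and collar agree) is good, so I'll go down by force.

Request:
drive_tool --deltas '[[[0,1,15,0],[0,1,45,0],[0,1,75,0],[0,1,95,0],[0,1,107,0]]]'

```text
t: 12.23
tcp_pos: [0.4498, -0.3509, 0.0958]
tool_rot: [0.994, 0.112, -0.001, -0.002]
force: [0.2, 0.1, 0.3]
finger_gap: -0.0
gripper_force: 0.0
```

Request:
drive_tool --deltas '[[[0,0,4,0],[0,0,8,0],[0,0,11,0],[0,0,11,0],[0,0,11,0]]]'

```text
t: 12.65
tcp_pos: [0.451, -0.3531, 0.0878]
tool_rot: [0.994, 0.112, 0.0, 0.001]
force: [-0.1, 0.0, -0.2]
finger_gap: 0.005
gripper_force: 0.0
```

Request:
drive_tool --deltas '[[[0,0,1,0],[0,0,2,0],[0,0,4,0],[0,0,4,0],[0,0,4,0]]]'

```text
t: 13.07
tcp_pos: [0.4505, -0.3528, 0.083]
tool_rot: [0.994, 0.112, -0.0, -0.0]
force: [-0.1, 0.2, -0.4]
finger_gap: -0.002
gripper_force: 0.0
```

Request:
drive_tool --deltas '[[[0,0,1,0],[0,0,2,0],[0,0,3,0],[0,0,3,0],[0,0,3,0]]]'

```text
t: 13.48
tcp_pos: [0.4506, -0.3528, 0.0801]
tool_rot: [0.994, 0.112, 0.0, 0.0]
force: [0.2, 0.1, 2.2]
finger_gap: 0.0
gripper_force: 0.9
```

Request:
drive_tool --deltas '[[[0,0,1,0],[0,0,3,0],[0,0,5,0],[0,0,5,0],[0,0,5,0]]]'

```text
t: 13.9
tcp_pos: [0.4506, -0.3528, 0.0751]
tool_rot: [0.994, 0.112, 0.0, 0.0]
force: [-1.2, 0.6, 5.7]
finger_gap: -0.003
gripper_force: 2.3
```

Request:
drive_tool --deltas '[[[0,0,0.5,0],[0,0,1,0],[0,0,1,0],[0,0,1,0],[0,0,1,0]]]'

```text
t: 14.32
tcp_pos: [0.4506, -0.3529, 0.0747]
tool_rot: [0.994, 0.112, 0.0, 0.0]
force: [-1.4, 1.6, 8.1]
finger_gap: -0.002
gripper_force: 4.1
```

Request:
drive_tool --deltas '[[[0,0,0.5,0],[0,0,1,0],[0,0,1,0],[0,0,1,0],[0,0,1,0]]]'

```text
t: 14.73
tcp_pos: [0.4506, -0.3529, 0.0746]
tool_rot: [0.994, 0.112, 0.0, 0.0]
force: [-2.0, 1.4, 13.5]
finger_gap: 0.002
gripper_force: 7.0
```

Request:
drive_tool --deltas '[[[0,0,-2,0],[0,0,-5,0],[0,0,-10,0],[0,0,-20,0],[0,0,-40,0]]]'

```text
t: 15.15
tcp_pos: [0.4494, -0.3515, 0.1116]
tool_rot: [0.994, 0.112, -0.002, -0.002]
force: [0.4, -0.6, -0.3]
finger_gap: 0.002
gripper_force: 0.0
```

Request:
drive_tool --deltas '[[[0,0,-30,0],[0,0,-60,0],[0,0,-85,0],[0,0,-95,0],[0,0,-100,0]]]'

```text
t: 15.57
tcp_pos: [0.4512, -0.3534, 0.2151]
tool_rot: [0.994, 0.112, 0.001, 0.002]
force: [-0.6, -0.6, -0.8]
finger_gap: 0.002
gripper_force: 0.0
```

Request:
drive_tool --deltas '[[[-3,14,0,0],[-10,45,0,0],[-18,80,0,0],[-24,105,0,0],[-26,115,0,0]]]'

```text
t: 15.98
tcp_pos: [0.4497, -0.4751, 0.2106]
tool_rot: [0.994, 0.11, -0.001, 0.0]
force: [0.5, -0.4, 0.1]
finger_gap: 0.001
gripper_force: 0.0
```

Request:
drive_tool --deltas '[[[0,0,0,0],[0,0,0,0],[0,0,0,0],[0,0,0,0],[0,0,0,0]]]'

```text
t: 16.4
tcp_pos: [0.4509, -0.4691, 0.213]
tool_rot: [0.994, 0.112, -0.0, -0.001]
force: [0.3, 0.6, 0.2]
finger_gap: -0.004
gripper_force: 0.0
```

```bash
python3 - <<'E'
from h import *
s=manip.sense();print(s["t"],s["tcp_pos"],s["force"])
a=vision.snapshot("top")[:,:,::-1]
cv2.imwrite("pics/t5.png",cv2.convertScaleAbs(cv2.resize(a,(800,600),interpolation=cv2.INTER_CUBIC),alpha=1.5))
E
```

```text
16.4 [ 0.45092777 -0.46905019  0.21296439] [0.2816418  0.59327153 0.18491122]
```

View pics/t5.png

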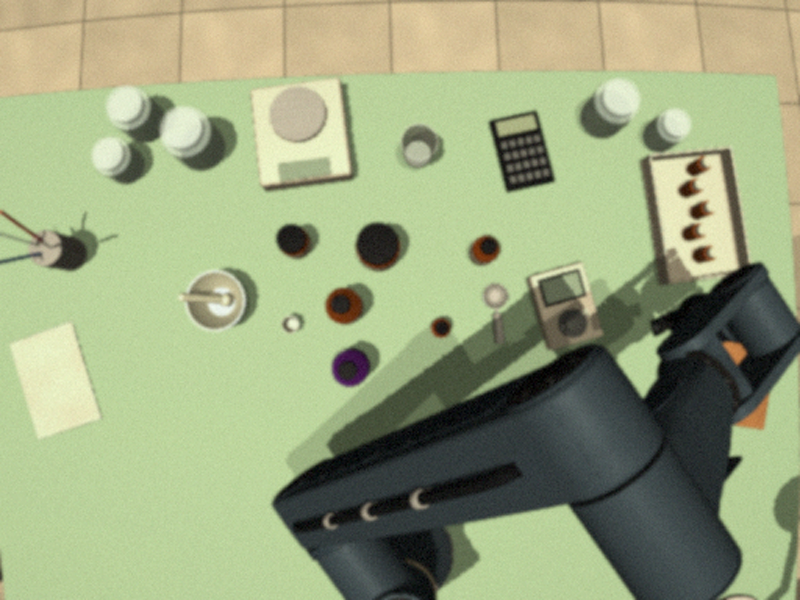

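Everything stands at its first pixel positions (large jar (377,245), small bottle (441,327), key (573,322)). The key was bottomed at 13.5 N and has been released, and the arm is clear.

```bash
python3 -c "
from station import manip
print(manip.sign_off())"
```

```text
the job is handed in; nothing more can be done
None
```

I held the fingertips about 2 cm above the large jar's cap and then the small bottle's cap, over two seconds each, pressed the key fully down and released it, withdrew, and handed the job in at 16.4 s with nothing else touched or moved.

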